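Load sample bottles into the sprung bench feeder

TASK

Load the three white sample bottles with narrow caps (not the squat jar) into the bench feeder one at a time, standing upright: push each one in through the flared mouth, between the guide rails and under the guard until it is past the two sprung catches and they close behind it, so that at the end all three wait in single file against the spring follower with both catches shut. Push gently, never ramming the follower hard against its end, do not tip a bottle over, and leave the other things on the bench where they are.

Things in the scene. Friction and masses are not known exactly. Their poses are not given: they have to be found in the camera images.
- lane: aluminium feeder fixed to the bench. Origin: on the bench midway between the rails, on the catch line; x points along the lane, the way bottles are pushed; z up. The bench is its floor. Low rails 22 mm high, inner faces 60 mm apart, run from x=-45 to +225 mm; upper guide rods 64 mm high (their middle) from x=+30 on, 60 mm apart inside; end plate at x=+225
- lane_mouth (a point): middle of the lane's open mouth, on the bench, lane x=-100 mm. From the mouth (about 110 mm wide inside) the 22 mm high guides narrow to 60 mm at lane x=-45 mm. Free above; a bottle can be set down between the flared guides
- lane_guard (a point): middle of the lower front edge of the guard's crossbar (146 mm wide, 16 mm deep, 20 mm high), 140 mm over the bench at lane x=-30 mm. Rods and frame at about 143 to 157 mm height cover the lane from there to its end, on posts at y=+-66 mm (x=60, 218). An upright gripper meets it before a bottle is past the catches; fingers tilted 35 to 45 degrees, pointing forward along the lane, get under
- catch_left (a joint): sprung steel flap across the lane from its +y rail, 28 to 48 mm over the bench; pivot at lane x=0, y=+36 mm. rad: 0 = shut, square across, its tip 19 mm from the lane's middle. Swings only inward (to lane +x, up to 1.4) as a bottle passes; the pair adds 2 to 5 N. Snaps shut once the bottle's centre is about 31 mm past the catch line; pushing it to 38 mm is ample. The bottle let go then comes back to 23 mm and is held
- catch_right (a joint): mirror image of catch_left at the lane's -y rail (pivot at x=0, y=-36 mm); 0 = shut, grows to 1.4 rad as it swings inward. A pusher under 38 mm wide goes between the two tips
- follower (a joint): sprung steel plate, 54 mm wide, 4 to 70 mm over the bench, sliding along the lane. Metres: 0 = foremost, face at lane x=+45 mm; grows as bottles push it back, about 0.12 with three in; end of travel 0.160. Pushes back with 2.5 N at 0, rising 25 N per m to 6.5 N at the end; bottles let go spring back against the shut catches
- sample_1: white plastic sample bottle, one of three alike: body 56 mm diameter and 68 mm high with straight sides, then a screw cap 42 mm diameter; 92 mm high over all, 0.12 to 0.24 kg. Stands upright on the bench at the start. Origin: centre of its underside, z up its axis. When all three are in, their centres stand about 23, 79 and 135 mm beyond the catch line.
- sample_2: white plastic sample bottle, one of three alike: body 56 mm diameter and 68 mm high with straight sides, then a screw cap 42 mm diameter; 92 mm high over all, 0.12 to 0.24 kg. Stands upright on the bench at the start. Origin: centre of its underside, z up its axis. When all three are in, their centres stand about 23, 79 and 135 mm beyond the catch line.
- sample_3: white plastic sample bottle, one of three alike: body 56 mm diameter and 68 mm high with straight sides, then a screw cap 42 mm diameter; 92 mm high over all, 0.12 to 0.24 kg. Stands upright on the bench at the start. Origin: centre of its underside, z up its axis. When all three are in, their centres stand about 23, 79 and 135 mm beyond the catch line.
- reagent: bystander: tall amber glass reagent bottle, 72 mm diameter, 165 mm high; origin at the centre of its underside
- jar: bystander: squat white jar 84 mm diameter, 62 mm high, too wide for the lane; origin at the centre of its underside
- beaker: bystander: glass beaker 72 mm across its rim, 95 mm high; origin at the centre of its underside
- dish: bystander: clear flat dish 92 mm diameter, 16 mm high; origin at the centre of its underside
- pipette: bystander: hand pipette lying on the bench, about 240 mm long, 26 mm wide, 24 mm high; origin under it on the bench, x along it towards its thin tip (+120 mm)
Not all that is in view belongs to the job. Leave any pink look-alike of the sample_2 alone. Leave any pink look-alike of the sample_3 alone.

How it is judged:
On the way, in this order (a step that is already met when the one before it is completed fails the run):
1. a first bottle stands in the lane past the catches (((x of sample_1 in the frame of lane between 0.018 and 0.165 m and y of sample_1 in the frame of lane between -0.01 and 0.01 m and height (world z) of sample_1 below 0.01 m and angle between sample_1's own z axis and vertical below 0.1 rad) or (x of sample_2 in the frame of lane between 0.018 and 0.165 m and y of sample_2 in the frame of lane between -0.01 and 0.01 m and height (world z) of sample_2 below 0.01 m and angle between sample_2's own z axis and vertical below 0.1 rad) or (x of sample_3 in the frame of lane between 0.018 and 0.165 m and y of sample_3 in the frame of lane between -0.01 and 0.01 m and height (world z) of sample_3 below 0.01 m and angle between sample_3's own z axis and vertical below 0.1 rad))), for 0.2 s.
2. a second bottle stands in the lane past the catches, after the first ((((x of sample_1 in the frame of lane between 0.018 and 0.165 m and y of sample_1 in the frame of lane between -0.01 and 0.01 m and height (world z) of sample_1 below 0.01 m and angle between sample_1's own z axis and vertical below 0.1 rad) and (x of sample_2 in the frame of lane between 0.018 and 0.165 m and y of sample_2 in the frame of lane between -0.01 and 0.01 m and height (world z) of sample_2 below 0.01 m and angle between sample_2's own z axis and vertical below 0.1 rad)) or ((x of sample_1 in the frame of lane between 0.018 and 0.165 m and y of sample_1 in the frame of lane between -0.01 and 0.01 m and height (world z) of sample_1 below 0.01 m and angle between sample_1's own z axis and vertical below 0.1 rad) and (x of sample_3 in the frame of lane between 0.018 and 0.165 m and y of sample_3 in the frame of lane between -0.01 and 0.01 m and height (world z) of sample_3 below 0.01 m and angle between sample_3's own z axis and vertical below 0.1 rad)) or ((x of sample_2 in the frame of lane between 0.018 and 0.165 m and y of sample_2 in the frame of lane between -0.01 and 0.01 m and height (world z) of sample_2 below 0.01 m and angle between sample_2's own z axis and vertical below 0.1 rad) and (x of sample_3 in the frame of lane between 0.018 and 0.165 m and y of sample_3 in the frame of lane between -0.01 and 0.01 m and height (world z) of sample_3 below 0.01 m and angle between sample_3's own z axis and vertical below 0.1 rad)))), for 0.2 s.
3. all three bottles stand in the lane past the catches (x of sample_1 in the frame of lane between 0.018 and 0.165 m and y of sample_1 in the frame of lane between -0.01 and 0.01 m and height (world z) of each of sample_1, sample_2, sample_3 below 0.01 m and angle between each of sample_1, sample_2, sample_3's own z axis and vertical below 0.1 rad and x of sample_2 in the frame of lane between 0.018 and 0.165 m and y of sample_2 in the frame of lane between -0.01 and 0.01 m and x of sample_3 in the frame of lane between 0.018 and 0.165 m and y of sample_3 in the frame of lane between -0.01 and 0.01 m), for 0.2 s.
At the end, for the whole second after the job is handed in: All three bottles stand upright (within 0.1 rad) and at rest on the bench in single file in the lane, each centre 18 to 165 mm beyond the catch line and within 10 mm of the lane's middle, the follower pushed back by more than 105 mm, and both catches shut (under 0.2 rad) (all of step 3 and value of joint each of catch_left, catch_right below 0.2 rad and value of joint follower above 0.105 m and linear speed of each of sample_1, sample_2, sample_3 below 0.02 m/s); the robot touches nothing.
It fails at once if a sample bottle is tipped (over 0.6 rad) (angle between any of sample_1, sample_2, sample_3's own z axis and vertical above 0.6 rad).
It fails at once if the follower is rammed (pressed against its end stop: within 2 mm of the end of its travel) (value of joint follower above 0.158 m).
It fails at once if a bystander is moved by more than 30 mm or tipped (distance of any of reagent, jar, beaker, dish, pipette from where it was at the start of the episode above 0.03 m or angle between any of reagent, jar, beaker, dish, pipette's own z axis and vertical above 0.4 rad).
It also fails if it takes over 72 s, if anything falls off the work surface, if the arm or the gripper's body presses on something with over 40 N, if the wrist force passes 120 N, or if a joint passes its speed limit or range.

ROBOT

A 6-joint arm with a two-finger parallel gripper is mounted at the origin on the work surface. World frame = base frame: x ahead of the robot, y to its left, z up, the work surface at z = 0. Lengths are in m, angles in rad, forces in N, time in s.
With the tool pointing down it reaches from about 0.325 to 0.775 m from the base axis. Payload 9.3 kg.
Tool frame: the origin (TCP) lies midway between the tips of the shut fingers; the grasp point (between the pads) lies 19 mm behind it; z points along the fingers, x is the direction in which the jaws open and shut, and the axes are right-handed (so a half turn about z gives the same grasp; the last joint's range is limited). The gripper opens to 85 mm and grips with 20 to 120 N. Pads are 22 mm wide; open, the fingers measure 114 mm over their backs; the gripper's body (76 mm by 85 mm) begins 54 mm behind the grasp point. The pads swing forward as they close: fully open they stand 13 mm farther back than shut.
Start: joints at [-1.442, 0.259, 0.021, 1.334, 0, 1.418], TCP at [0.153, -0.528, 0.231] pointing down, gripper open.
Joint ranges: [-3.04, 3.04], [-0.91, 1.82], [-1.04, 1.36], [-1.92, 1.95], [-1.52, 1.45], [-3.14, 3.14]. Speed limits (rad/s): [2.22, 2.22, 2.79, 3.14, 3.14, 3.14].

INTERFACE

Orientations are given as a unit quaternion [w, x, y, z].
In Python, from rig import telemetry, get_image, get_calibration, job gives the robot as it stands. The module is installed in compiled form; this text tells all that it offers.
- The arm moves only by the tool drive_tool, never from a script. Its argument "plan" is a list of rows, each a list of 7 numbers: the shift along the world's x, y, z in mm, then the turn, a rotation vector about the world's x, y, z in rad, then the opening, from 0 (shut) to 1 (fully open). In form: [[dx, dy, dz, wx, wy, wz, fingers], ...]. A call has 1 to 20 rows; each row is the pose to reach, as a shift and turn from the pose commanded when the call began; what a row does not reach only later rows make up. A row lasts 1/10 s, in which the tool goes at most 50 mm and 8.59 degrees, less where a joint would pass 70% of its speed; a pose out of reach is approached as far as the arm can. A call with a gripper value outside its range is refused whole. The fingers move at their own pace and stop on an object; the grip force is fixed at half the most. Time passes only in rows, so rows that repeat a pose let the fingers close. It gives the time, the measured TCP pose, the force and the opening at its end, in the units of the state.
- telemetry.observe(): the state, without advancing time (a new reading comes with each control period).
- get_image(name): name is "scene" or "top"; returns the picture (480x640x3 uint8, red, green, blue); there is no depth.
- get_calibration(name): a dict with "vertical_fov" (degrees; the focal length in pixels is half the picture's height over the tangent of half this angle, whatever the lens; pixels are square), "cx", "cy" (the principal point, pixels), "rvec" (rotation vector, rad) and "tvec" (3), from world to camera coordinates, as OpenCV has them. Camera axes: x right, y down, z forward; pixel columns grow to the right and rows downward; lengths in m; the calibration is good to about 2 mm. A picture is of the moment at which its call begins. get_calibration takes no time and is no camera call.
- job.close_job(): hands the job in, once; it reports no verdict.
The state is a dict: "clock": time; "joint_pos": joint angles; "dq": joint speeds; "effort": joint torques, N m; "position": TCP position; "tcp_rot": TCP orientation; "wrist_force": force on the tool from outside, world axes, zero at the start; "wrist_torque": the same for the moment, N m; "opening": finger opening in m.
Only numpy, scipy, OpenCV 4.12 (cv2) and the standard library are available. Lean on these libraries where they do the work, as an engineer would, in place of code of your own. Each camera call takes 0.05 s, during which the arm holds its last target.

## Working session

There is one attempt and no reset: what is moved stays moved. The work goes in short steps, Python scripts to look and compute and a tool call to move; the robot and the scene stay as the last step left them, time stands still between calls to the robot, and variables do not carry over. Pictures are saved under pics/ and viewed, and the job is handed in when it is done.

Besides the shell and the picture viewer there is one more tool, called after "Request:" as name(argument=value, ...), one argument or row to a line, values as JSON. drive_tool: Moves the arm, as the interface text tells. Its arguments: {"type":"object","properties":{"plan":{"type":"array","items":{"type":"array","items":{"type":"number"}}}},"required":["plan"]}

```bash
mkdir -p pics; python3 - <<'E'
from rig import telemetry,get_image,get_calibration
import cv2
print(telemetry.observe())
for n in("scene","top"):
    cv2.imwrite(f"pics/{n}0.png",get_image(n)[:,:,::-1]); print(n,get_calibration(n))
E
```

```text
{'clock': 0.0, 'joint_pos': array([-1.44158208e+00,  2.59199390e-01,  2.07402215e-02,  1.33374257e+00,
        8.19671926e-07,  1.41819579e+00]), 'dq': array([ 0.0018788 ,  0.00057257, -0.00045947, -0.00046537,  0.00065017,
        0.00029508]), 'effort': array([ 8.24359304e-04, -5.55633759e+01,  3.44534540e+01,  1.35796951e-02,
       -5.94718813e-05, -3.47103551e-06]), 'position': array([ 0.15291014, -0.5279979 ,  0.23065381]), 'tcp_rot': array([-5.02949149e-04,  7.99405610e-01, -6.00791292e-01, -4.90749521e-04]), 'wrist_force': array([0.22539324, 0.29409947, 0.03131271]), 'wrist_torque': array([ 0.08074572, -0.01876392,  0.03709534]), 'opening': 0.08535561203910051}
scene {'vertical_fov': 43.259434509364056, 'cx': 317.23583098202124, 'cy': 234.56360472493046, 'rvec': array([ 1.57799878,  1.85220447, -0.83731046]), 'tvec': array([ 0.17001701, -0.25304624,  1.75318261])}
top {'vertical_fov': 51.28490188937956, 'cx': 317.2138583704166, 'cy': 238.5040426670249, 'rvec': array([ 2.16884357, -2.18640084,  0.04351371]), 'tvec': array([-0.10000157,  0.51751659,  1.00970266])}
```

View pics/scene0.png

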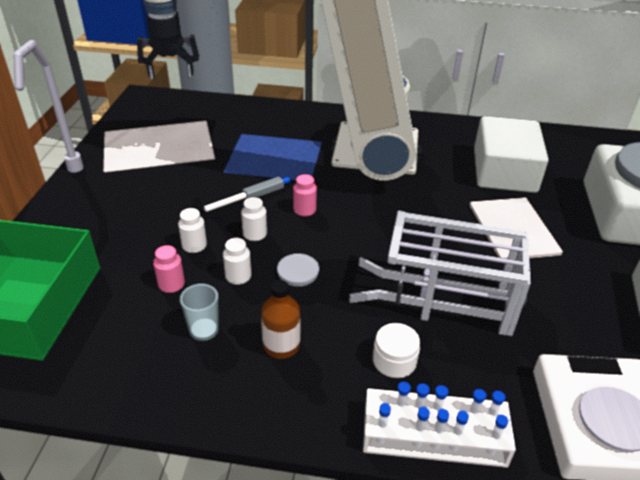

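View pics/top0.png

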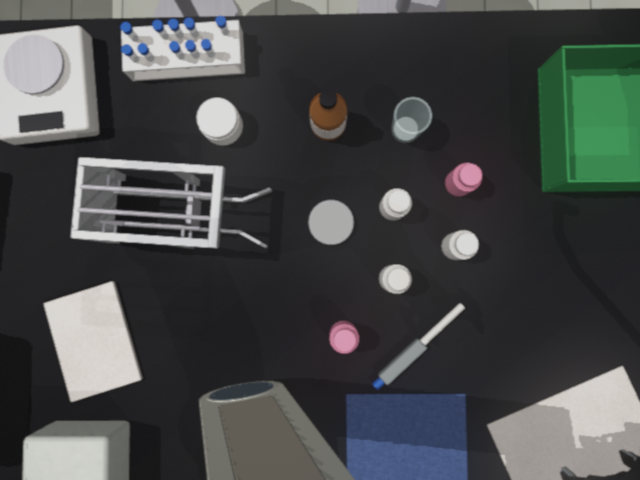

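The top view shows three white narrow-capped bottles at about (397,203), (462,244) and (397,278). The two pink look-alikes are at (467,178) and (345,337), and the squat jar is at (219,120). The lane mouth opens to the right at about (268,217). I'll enlarge crops to confirm this and to measure.

```bash
python3 - <<'E'
import cv2
t=cv2.imread("pics/top0.png")
cv2.imwrite("pics/c1.png",cv2.resize(t[150:310,280:500],None,fx=3.6,fy=3.6,interpolation=cv2.INTER_CUBIC))
cv2.imwrite("pics/c2.png",cv2.resize(t[145:260,65:280],None,fx=3.7,fy=3.7,interpolation=cv2.INTER_CUBIC))
s=cv2.imread("pics/scene0.png")
cv2.imwrite("pics/c3.png",cv2.resize(s[200:340,340:540],None,fx=4,fy=4,interpolation=cv2.INTER_CUBIC))
E
cat > h.py <<'E'
import numpy as np,cv2
from rig import telemetry,get_image,get_calibration
def cam(n):
    c=get_calibration(n); f=240/np.tan(np.radians(c['vertical_fov']/2))
    K=np.array([[f,0,c['cx']],[0,f,c['cy']],[0,0,1]]); R,_=cv2.Rodrigues(c['rvec']); return K,R,c['tvec']
def px2w(n,uv,z):
    K,R,t=cam(n); d=R.T@np.linalg.solve(K,[uv[0],uv[1],1]); o=-R.T@t
    return o+d*(z-o[2])/d[2]
def w2px(n,p):
    K,R,t=cam(n); q=K@(R@np.asarray(p,float)+t); return q[:2]/q[2]
E
python3 - <<'E'
from h import *
for n in("scene","top"):
    K,R,t=cam(n);print(n,(-R.T@t).round(3))
for uv in[(397,203),(462,244),(397,278)]:print(px2w("top",uv,.092).round(4))
for uv in[(192,217),(255,206),(236,247)]:print(px2w("scene",uv,.092).round(4))
E
```

```text
scene [1.511 0.038 0.939]
top [ 0.452 -0.128  1.038]
[ 0.578  -0.2579  0.092 ]
[ 0.499  -0.3784  0.092 ]
[ 0.4361 -0.2554  0.092 ]
[ 0.5113 -0.378   0.092 ]
[ 0.4479 -0.2496  0.092 ]
[ 0.5922 -0.2568  0.092 ]
```

View pics/c1.png

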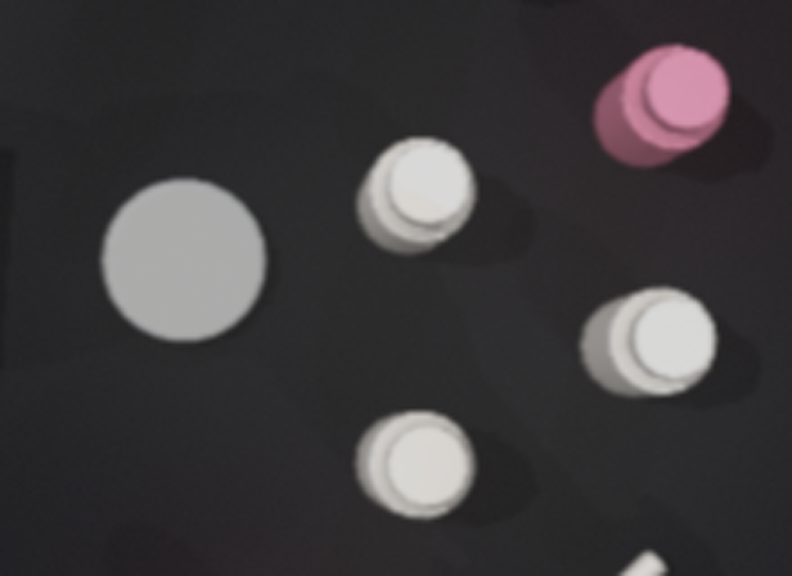

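View pics/c2.png

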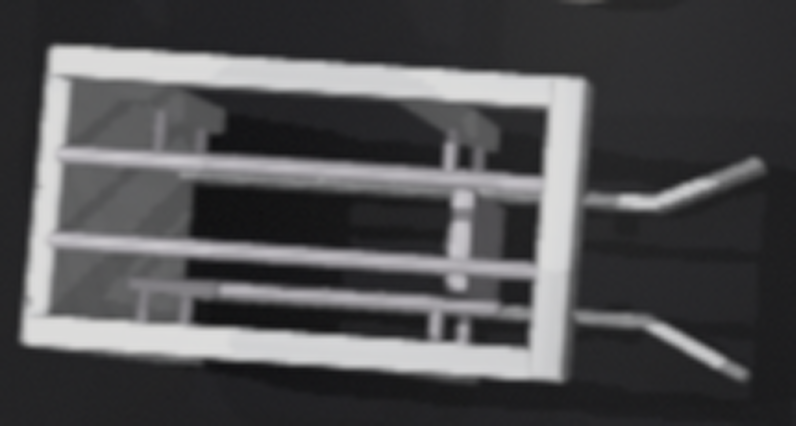

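View pics/c3.png

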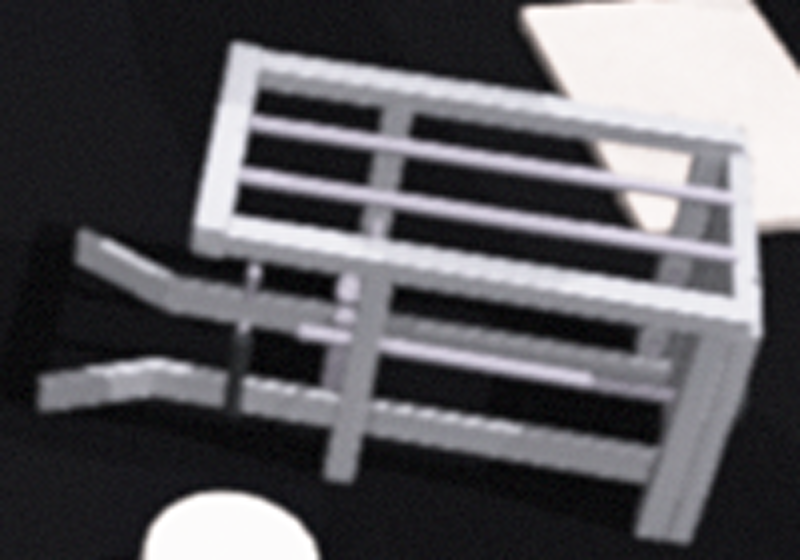

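```bash
cat > fit.py <<'E'
from h import *
from scipy.optimize import least_squares
T=lambda u,v:(65+u/3.7,145+v/3.7); S=lambda u,v:(340+u/4,200+v/4)
# midpoints / points in lane frame
obs=[("top",T(588,81),(-.030,-.073,.160)),("top",T(567,381),(-.030,.073,.160)),
("top",T(652,204),(-.045,-.031,.022)),("top",T(645,322),(-.045,.031,.022)),
("top",T(764,163),(-.100,-.056,.022)),("top",T(747,376),(-.100,.056,.022)),
("scene",S(232,44),(-.030,.073,.160)),("scene",S(197,230),(-.030,-.073,.160)),
("scene",S(80,230),(-.100,.056,.022)),("scene",S(40,378),(-.100,-.056,.022)),
("scene",S(165,277),(-.045,.031,.022)),("scene",S(155,360),(-.045,-.031,.022))]
def L2W(q,p):
    x,y,a=q[:3];c,s=np.cos(a),np.sin(a);return np.array([x+c*p[0]-s*p[1],y+s*p[0]+c*p[1],p[2]])
def res(q,off=1):
    return np.concatenate([w2px(n,L2W(q,p))-uv for n,uv,p in obs])
if __name__=="__main__":
    r=least_squares(res,[.55,.0,1.5],loss='soft_l1');print(r.x.round(4),np.degrees(r.x[2]));print(res(r.x).reshape(-1,2).round(1))
    for sel in("top","scene"):
        o=[k for k in obs if k[0]==sel]
        f=lambda q:np.concatenate([w2px(n,L2W(q,p))-uv for n,uv,p in o])
        print(sel,least_squares(f,[.55,0,1.5]).x.round(4))
    np.save("lane.npy",r.x)
    for nm in("top","scene"):
        im=cv2.imread(f"pics/{nm}0.png");k=4;big=cv2.resize(im,None,fx=k,fy=k,interpolation=cv2.INTER_CUBIC)
        def ln(a,b):
            A=tuple(int(v*k+k/2) for v in w2px(nm,L2W(r.x,a)));B=tuple(int(v*k+k/2) for v in w2px(nm,L2W(r.x,b)));cv2.line(big,A,B,(0,0,255),1)
        for z in(0,.022):
          for s in(1,-1):
            ln((-.1,.055*s,z),(-.045,.03*s,z));ln((-.045,.03*s,z),(.225,.03*s,z))
        for z in(.14,.16):
            ln((-.03,-.073,z),(-.03,.073,z))
        ln((-.014,-.073,.16),(-.014,.073,.16))
        for s in(1,-1):ln((-.03,.073*s,.16),(-.014,.073*s,.16)); ln((0,.036*s,.048),(0,.019*s,.048));ln((0,.036*s,.028),(0,.019*s,.028))
        if nm=="top":cr=big[590:1020,400:1120]
        else:cr=big[820:1330,1380:2150]
        cv2.imwrite(f"pics/ov_{nm}.png",cr)
E
python3 fit.py
cat > bot.py <<'E'
from h import *
from scipy.optimize import least_squares
def sil(n,xy):
    m=np.zeros((480*4,640*4),np.uint8);a=np.linspace(0,2*np.pi,60)
    for r,z0,z1 in((.028,0,.068),(.021,.068,.092)):
        P=np.array([w2px(n,(xy[0]+r*np.cos(t),xy[1]+r*np.sin(t),z)) for z in(z0,z1) for t in a])
        cv2.fillConvexPoly(m,cv2.convexHull(((P+.5)*4-.5).round().astype(np.int32)),255)
    return m
def fitb(n,img,g):
    hsv=cv2.cvtColor(img,cv2.COLOR_BGR2HSV);m=((hsv[...,2]>85)&(hsv[...,1]<60)).astype(np.uint8)
    nl,lab,st,ce=cv2.connectedComponentsWithStats(m)
    c0=w2px(n,(*g,.046));i=min(range(1,nl),key=lambda i:np.hypot(*(ce[i]-c0))+(1e3 if st[i,4]<150 else 0))
    g=np.array(g,float)
    for _ in range(6):
        s=cv2.moments(sil(n,g),True);c=np.array([s['m10'],s['m01']])/s['m00'];c=(c+.5)/4-.5
        g=g+(px2w(n,ce[i],.046)-px2w(n,c,.046))[:2]
    return g,st[i,4],s['m00']/16
E
python3 - <<'E'
from bot import *
for g in[(.578,-.26),(.5,-.38),(.436,-.255)]:
    for n in("top","scene"):
        print(n,fitb(n,cv2.imread(f"pics/{n}0.png"),g))
E
```

```text
[0.5677 0.0952 1.5039] 86.16596183093641
[[-1.3 -0.9]
 [-1.6 -0.3]
 [ 1.4  0.5]
 [ 1.2 -1.4]
 [-1.4  1. ]
 [-0.4 -2.2]
 [-0.4 -1.4]
 [-0.5 -2.4]
 [-0.9  0.5]
 [ 0.4 -1.5]
 [ 0.7  0.2]
 [-0.8 -0.9]]
top [0.5667 0.0945 1.5016]
scene [0.5707 0.096  1.501 ]
top (array([ 0.58346741, -0.26109689]), np.int32(822), 796.8125)Traceback (most recent call last):
  File "<stdin>", line 4, in <module>
  File "bot.py", line 15, in fitb
    s=cv2.moments(sil(n,g),True);c=np.array([s['m10'],s['m01']])/s['m00'];c=(c+.5)/4-.5
                  ~~~^^^^^
  File "bot.py", line 6, in sil
    P=np.array([w2px(n,(xy[0]+r*np.cos(t),xy[1]+r*np.sin(t),z)) for z in(z0,z1) for t in a])
                ~~~~^^^^^^^^^^^^^^^^^^^^^^^^^^^^^^^^^^^^^^^^^^^
  File "h.py", line 10, in w2px
    K,R,t=cam(n); q=K@(R@np.asarray(p,float)+t); return q[:2]/q[2]
          ~~~^^^
  File "h.py", line 4, in cam
    c=get_calibration(n); f=240/np.tan(np.radians(c['vertical_fov']/2))
ValueError: time passes only in moves, steps and waits
```

View pics/ov_top.png

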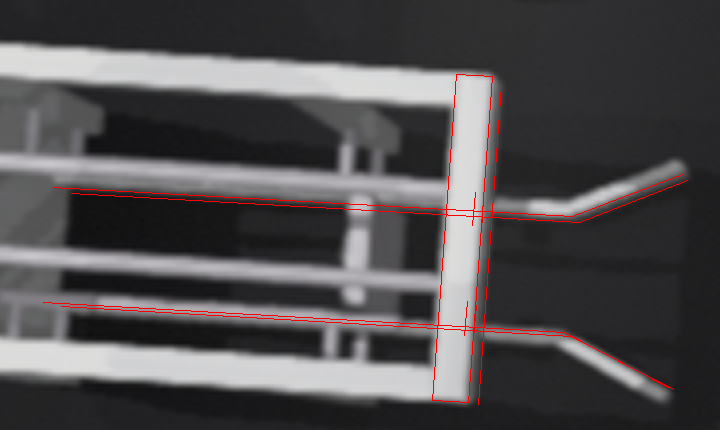

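View pics/ov_scene.png

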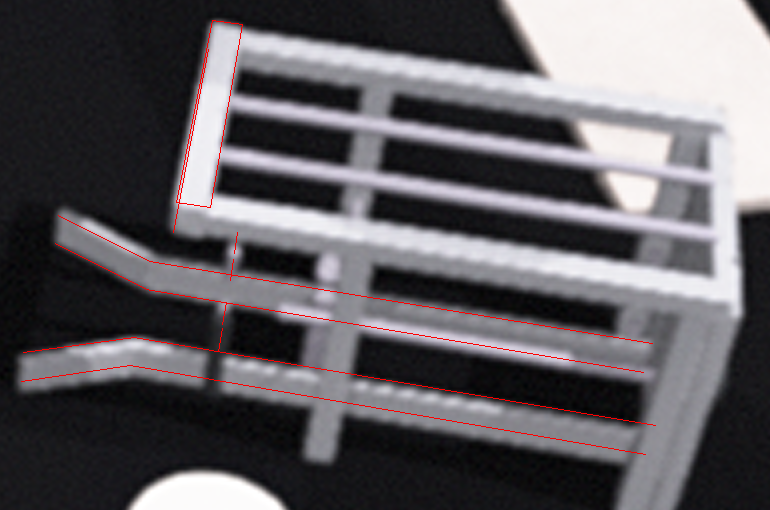

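```bash
python3 - <<'E'
from rig import get_calibration
import pickle
pickle.dump({n:get_calibration(n) for n in("scene","top")},open("cal.pkl","wb"))
E
sed -i 's/^def cam(n):/import pickle\nCAL=pickle.load(open("cal.pkl","rb"))\ndef cam(n):/; s/c=get_calibration(n);/c=CAL[n];/' h.py
python3 - <<'E'
from bot import *
for g in[(.578,-.26),(.5,-.38),(.436,-.255)]:
    for n in("top","scene"):
        print(n,fitb(n,cv2.imread(f"pics/{n}0.png"),g))
T=lambda u,v:(65+u/3.7,145+v/3.7); S=lambda u,v:(340+u/4,200+v/4)
def ang(n,f,a,b,z):
    A,B=px2w(n,f(*a),z),px2w(n,f(*b),z);d=A-B;print(n,np.degrees(np.arctan2(d[1],d[0])),A[:2].round(4),B[:2].round(4))
ang("top",T,(50,47),(587,80),.16);ang("top",T,(22,345),(567,380),.16)
ang("top",T,(60,154),(540,184),.157);ang("top",T,(55,240),(535,270),.157)
ang("scene",S,(735,130),(260,55),.16);ang("scene",S,(735,196),(250,122),.157);ang("scene",S,(735,254),(245,177),.157)
E
```

```text
top (array([ 0.58346741, -0.26109689]), np.int32(822), 796.8125)
scene (array([ 0.58146892, -0.26135715]), np.int32(1121), 1086.625)
top (array([ 0.50019031, -0.38822493]), np.int32(915), 892.0)
scene (array([ 0.49909784, -0.38804516]), np.int32(1044), 1001.1875)
top (array([ 0.4345914 , -0.25798885]), np.int32(793), 763.75)
scene (array([ 0.3925542 , -0.27418036]), np.int32(1734), 901.5625)
top 85.76026989439555 [0.6569 0.3209] [0.6374 0.0585]
top 85.86376335513528 [0.5118 0.3311] [0.4927 0.0674]
top 85.79352807876276 [0.6049 0.3162] [0.5876 0.0817]
top 85.86834491238515 [0.5629 0.3177] [0.546  0.0838]
scene 85.3811110994848 [0.5238 0.3257] [0.5044 0.0861]
scene 86.26457800952535 [0.5718 0.3213] [0.5563 0.0835]
scene 86.17005696275922 [0.6148 0.3168] [0.5991 0.0829]
```

Both views agree on the bottles to about 2 mm. B1 is at (0.582,-0.261), B2 at (0.500,-0.388) and B3 at (0.435,-0.258). The scene fit for B3 merged with the pipette, so I discard it. The lane origin is about (0.569,0.0945) at 85.9°. The crop confirms these are the three white narrow-capped bottles.

First I move above B1 and turn the jaws across the lane.

Request:
drive_tool(
  plan=[
    [36, 22, -5, 0, 0, 0.1, 1],
    [72, 45, -10, 0, 0, 0.2, 1],
    [107, 67, -15, 0, 0, 0.3, 1],
    [143, 89, -20, 0, 0, 0.41, 1],
    [179, 111, -25, 0, 0, 0.51, 1],
    [215, 133, -30, 0, 0, 0.61, 1],
    [251, 156, -35, 0, 0, 0.71, 1],
    [286, 178, -40, 0, 0, 0.81, 1],
    [322, 200, -45, 0, 0, 0.91, 1],
    [358, 222, -50, 0, 0, 1.01, 1],
    [394, 245, -55, 0, 0, 1.11, 1],
    [429.5, 267, -60, 0, 0, 1.217, 1],
    [429.5, 267, -60, 0, 0, 1.217, 1],
    [429.5, 267, -60, 0, 0, 1.217, 1],
  ],
)

```text
clock: 1.5
position: [0.5827, -0.2604, 0.1703]
tcp_rot: [-0.0, 0.999, -0.035, -0.001]
wrist_force: [0.1, 0.7, -0.4]
opening: 0.0853
```

Request:
drive_tool(
  plan=[
    [0, 0, -40, 0, 0, 0, 1],
    [0, 0, -80, 0, 0, 0, 1],
    [0, 0, -115, 0, 0, 0, 1],
    [0, 0, -138, 0, 0, 0, 1],
    [0, 0, -138, 0, 0, 0, 1],
    [0, 0, -138, 0, 0, 0, 0],
    [0, 0, -138, 0, 0, 0, 0],
    [0, 0, -138, 0, 0, 0, 0],
    [0, 0, -138, 0, 0, 0, 0],
    [0, 0, -138, 0, 0, 0, 0],
    [0, 0, -138, 0, 0, 0, 0],
  ],
)

```text
clock: 2.6
position: [0.5833, -0.2623, 0.0356]
tcp_rot: [0.001, 0.999, -0.036, 0.001]
wrist_force: [-1.7, -0.8, 6.2]
opening: 0.0543
```

Request:
drive_tool(
  plan=[
    [0, 0, 20, 0, 0, 0, 0],
    [0, 0, 55, 0, 0, 0, 0],
    [-1, 15, 85, 0, 0, 0, 0],
    [-3, 45, 90, 0, 0, 0, 0],
    [-6, 85, 90, 0, 0, 0, 0],
    [-9, 125, 90, 0, 0, 0, 0],
    [-12, 165, 90, 0, 0, 0, 0],
    [-15, 205, 90, 0, 0, 0, 0],
    [-18, 240, 90, 0, 0, 0, 0],
    [-20, 262, 80, 0, 0, 0, 0],
    [-20, 271, 60, 0, 0, 0, 0],
    [-20, 271, 60, 0, 0, 0, 0],
    [-20, 271, 60, 0, 0, 0, 0],
  ],
)

```text
clock: 3.9
position: [0.5626, 0.0095, 0.0941]
tcp_rot: [0.0, 0.999, -0.036, 0.0]
wrist_force: [0.6, -0.3, -0.8]
opening: 0.0546
```

```bash
cat > snap.py <<'E'
import sys
from h import *
k=sys.argv[1]
print(telemetry.observe()['position'].round(4),telemetry.observe()['wrist_force'].round(1))
t=get_image("top")[:,:,::-1];s=get_image("scene")[:,:,::-1]
cv2.imwrite(f"pics/t{k}.png",t);cv2.imwrite(f"pics/s{k}.png",s)
a=cv2.resize(np.ascontiguousarray(t[110:290,60:350]),(400*2,496))[:, :]
b=np.hstack([cv2.resize(np.ascontiguousarray(t[100:300,100:350]),(400,320),interpolation=cv2.INTER_CUBIC),cv2.resize(np.ascontiguousarray(s[150:350,310:560]),(400,320),interpolation=cv2.INTER_CUBIC)])
cv2.imwrite(f"pics/v{k}.png",b)
E
python3 snap.py 1
```

```text
[0.5626 0.0095 0.0941] [ 0.6 -0.3 -0.8]
```

View pics/v1.png

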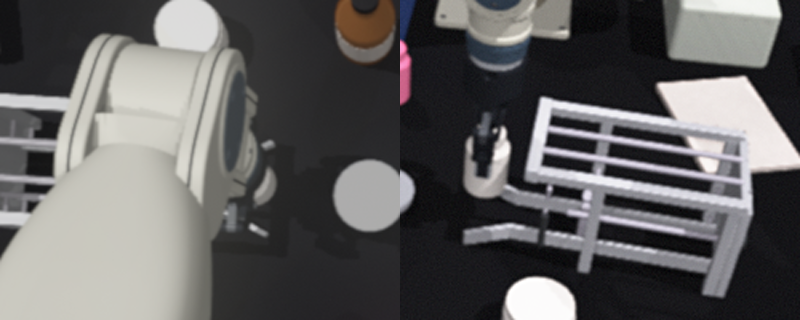

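The bottle hangs over the mouth, held at 54 mm opening, in the scene view at about (485,170). I lower it and release it.

Request:
drive_tool(
  plan=[
    [0, 0, -25, 0, 0, 0, 0],
    [0, 0, -45, 0, 0, 0, 0],
    [0, 0, -56, 0, 0, 0, 0],
    [0, 0, -60, 0, 0, 0, 0],
    [0, 0, -60, 0, 0, 0, 0],
    [0, 0, -60, 0, 0, 0, 1],
    [0, 0, -60, 0, 0, 0, 1],
    [0, 0, -60, 0, 0, 0, 1],
    [0, 0, -60, 0, 0, 0, 1],
    [0, 0, -60, 0, 0, 0, 1],
  ],
)

```text
clock: 5.0
position: [0.5625, 0.0096, 0.0332]
tcp_rot: [-0.0, 0.999, -0.036, -0.0]
wrist_force: [-0.1, 0.2, 0.1]
opening: 0.0857
```

Request:
drive_tool(
  plan=[
    [0, 0, 40, 0, 0, 0, 1],
    [0, 0, 85, 0, 0, 0, 1],
    [-1, -10, 115, 0.1, -0.007, 0, 0],
    [-2, -25, 120, 0.24, -0.017, 0, 0],
    [-3, -40, 120, 0.38, -0.027, 0, 0],
    [-4, -55, 120, 0.52, -0.037, 0, 0],
    [-4, -60, 110, 0.65, -0.046, 0, 0],
    [-4, -60, 90, 0.783, -0.056, 0, 0],
    [-4, -60, 60, 0.783, -0.056, 0, 0],
    [-4, -60, 30, 0.783, -0.056, 0, 0],
    [-4, -60, 10, 0.783, -0.056, 0, 0],
    [-4, -60, -1, 0.783, -0.056, 0, 0],
    [-4, -60, -1, 0.783, -0.056, 0, 0],
    [-4, -60, -1, 0.783, -0.056, 0, 0],
  ],
)

```text
clock: 6.4
position: [0.5588, -0.0503, 0.0329]
tcp_rot: [-0.382, 0.923, -0.033, 0.014]
wrist_force: [-0.3, 0.3, 0.2]
opening: 0.0003
```

```bash
python3 snap.py 2
```

```text
[ 0.5588 -0.0503  0.0329] [-0.3  0.3  0.2]
```

View pics/v2.png

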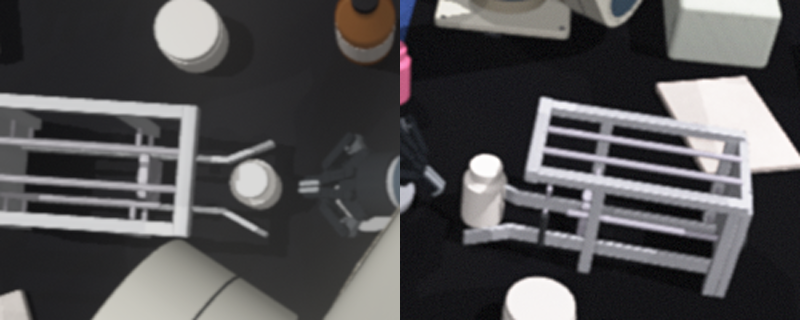

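```bash
python3 - <<'E'
import cv2
from h import *
t=cv2.imread("pics/t2.png")
cv2.imwrite("pics/c4.png",cv2.resize(t[160:270,205:335],None,fx=6,fy=5.4,interpolation=cv2.INTER_CUBIC))
print("tcp px in crop",(w2px("top",(.5588,-.0503,.0329))-[205,160])*[6,5.4])
L=(.5687,.0945,1.499)
import fit
for p in[(-.1,.055,.022),(-.1,-.055,.022),(-.045,.03,.022),(-.045,-.03,.022)]:
    print(p,((w2px("top",fit.L2W(L,p))-[205,160])*[6,5.4]).round())
from bot import *
print(fitb("top",t,(.563,.01)))
E
```

```text
tcp px in crop [511.36637619 310.01189188]
(-0.1, 0.055, 0.022) [371. 452.]
(-0.1, -0.055, 0.022) [393. 163.]
(-0.045, 0.03, 0.022) [215. 377.]
(-0.045, -0.03, 0.022) [228. 220.]
(array([0.5642188 , 0.01127178]), np.int32(790), 776.5)
```

View pics/c4.png

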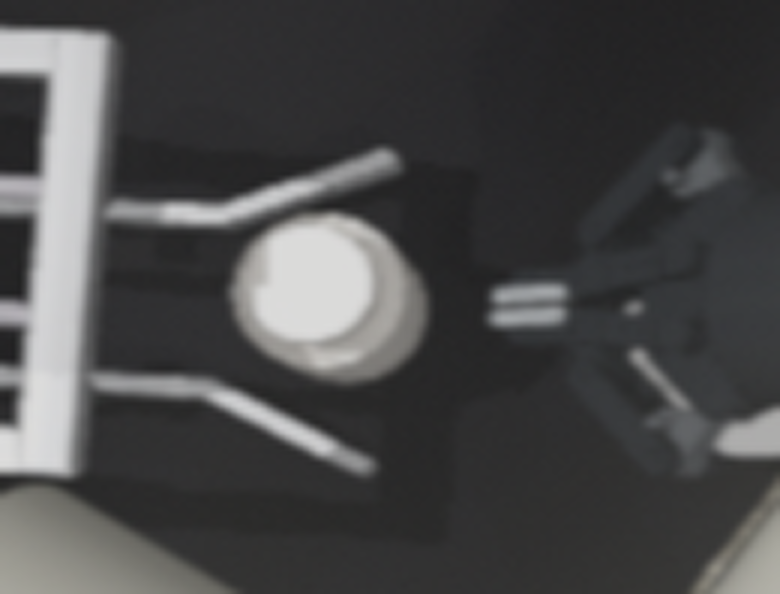

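Request:
drive_tool(
  plan=[
    [0, 9, 0, 0, 0, 0, 0],
    [0, 18, 0, 0, 0, 0, 0],
    [0.5, 25, 0, 0, 0, 0, 0],
    [1, 32, 0, 0, 0, 0, 0],
    [1.5, 39, 0, 0, 0, 0, 0],
    [2, 46, 0, 0, 0, 0, 0],
    [2.5, 53, 0, 0, 0, 0, 0],
    [3, 60, 0, 0, 0, 0, 0],
    [3.5, 67, 0, 0, 0, 0, 0],
    [4, 74, 0, 0, 0, 0, 0],
    [4.5, 81, 0, 0, 0, 0, 0],
    [5, 88, 0, 0, 0, 0, 0],
    [5.5, 95, 0, 0, 0, 0, 0],
    [6, 102, 0, 0, 0, 0, 0],
    [6.5, 109, 0, 0, 0, 0, 0],
    [7, 114, 0, 0, 0, 0, 0],
    [7.5, 119, 0, 0, 0, 0, 0],
    [8, 124, 0, 0, 0, 0, 0],
    [8.5, 129, 0, 0, 0, 0, 0],
    [8.7, 134, 0, 0, 0, 0, 0],
  ],
)

```text
clock: 8.5
position: [0.5674, 0.0837, 0.0323]
tcp_rot: [-0.382, 0.924, -0.033, 0.014]
wrist_force: [-1.5, -5.3, 1.9]
opening: 0.0001
```

```bash
python3 snap.py 3
```

```text
[0.5674 0.0837 0.0323] [-1.5 -5.3  1.9]
```

View pics/v3.png

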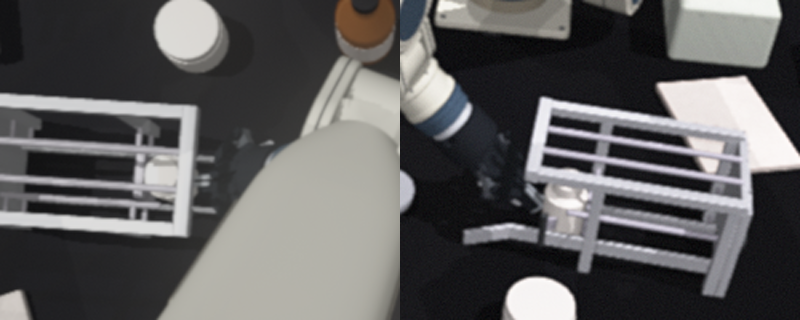

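Request:
drive_tool(
  plan=[
    [0.4, 5, 0, 0, 0, 0, 0],
    [0.8, 10, 0, 0, 0, 0, 0],
    [1.1, 14, 0, 0, 0, 0, 0],
    [1.3, 17, 0, 0, 0, 0, 0],
    [1.3, 17, 0, 0, 0, 0, 0],
    [1.3, 17, 0, 0, 0, 0, 0],
  ],
)

```text
clock: 9.2
position: [0.5683, 0.1009, 0.0323]
tcp_rot: [-0.382, 0.923, -0.033, 0.013]
wrist_force: [0.4, -2.2, 0.9]
opening: 0.0003
```

```bash
python3 snap.py 4; python3 -c "
import cv2;a=cv2.imread('pics/t4.png')[150:270,130:290];b=cv2.imread('pics/s4.png')[200:300,380:480]
import numpy as np
cv2.imwrite('pics/c5.png',np.hstack([cv2.resize(a,(500,375),interpolation=2),cv2.resize(b,(300,375),interpolation=2)]))"
```

```text
[0.5683 0.1009 0.0323] [ 0.4 -2.2  0.9]
```

View pics/c5.png

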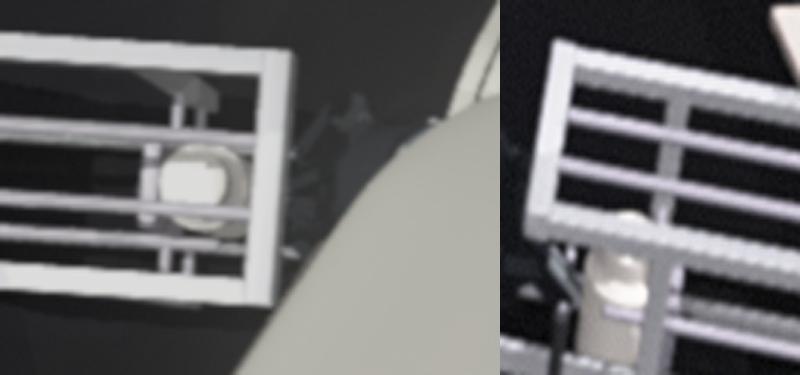

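The force fell from 5 N to 2 N, and the bottle sits about 42 mm in, against the follower (crop at about (195,185)). The first bottle is past the catches. I retreat, straighten the tool and go above B3.

Request:
drive_tool(
  plan=[
    [-1, -12, 0, 0, 0, 0, 0],
    [-2, -30, 0, 0, 0, 0, 0],
    [-4, -60, 0, 0, 0, 0, 0],
    [-6, -90, 10, 0, 0, 0, 0],
    [-9, -125, 50, 0, 0, 0, 0],
    [-24, -160, 95, -0.12, 0.009, 0, 0],
    [-44, -195, 135, -0.26, 0.019, 0, 0.5],
    [-64, -230, 139, -0.4, 0.029, 0, 1],
    [-84, -270, 139, -0.53, 0.038, 0, 1],
    [-104, -310, 139, -0.66, 0.047, 0, 1],
    [-124, -345, 139, -0.783, 0.056, 0, 1],
    [-134, -358.5, 139, -0.783, 0.056, 0, 1],
    [-134, -358.5, 139, -0.783, 0.056, 0, 1],
    [-134, -358.5, 139, -0.783, 0.056, 0, 1],
  ],
)

```text
clock: 10.7
position: [0.4341, -0.258, 0.1712]
tcp_rot: [-0.001, 0.999, -0.037, -0.0]
wrist_force: [-0.1, 0.2, -0.7]
opening: 0.085
```

```bash
python3 snap.py 5; python3 -c "
import cv2;a=cv2.imread('pics/t5.png')[150:270,130:290];b=cv2.imread('pics/s5.png')[200:300,380:480]
import numpy as np
cv2.imwrite('pics/c6.png',np.hstack([cv2.resize(a,(500,375),interpolation=2),cv2.resize(b,(300,375),interpolation=2)]))"
```

```text
[ 0.4341 -0.258   0.1712] [-0.1  0.2 -0.7]
```

View pics/c6.png

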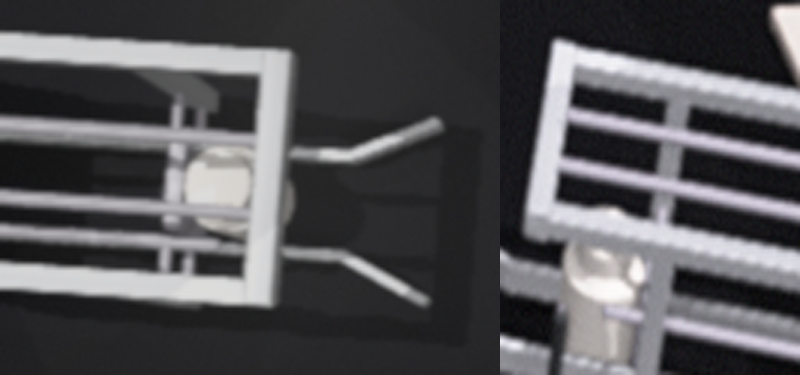

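View pics/s5.png

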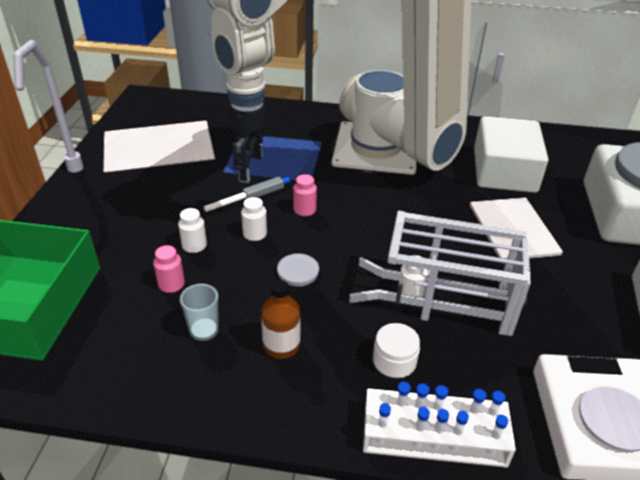

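Bottle 1 has sprung back and is held behind the catches, and the bystanders are unmoved. Next I grasp B3.

Request:
drive_tool(
  plan=[
    [0, 0, -40, 0, 0, 0, 1],
    [0, 0, -80, 0, 0, 0, 1],
    [0, 0, -115, 0, 0, 0, 1],
    [0, 0, -138, 0, 0, 0, 1],
    [0, 0, -138, 0, 0, 0, 1],
    [0, 0, -138, 0, 0, 0, 0],
    [0, 0, -138, 0, 0, 0, 0],
    [0, 0, -138, 0, 0, 0, 0],
    [0, 0, -138, 0, 0, 0, 0],
    [0, 0, -138, 0, 0, 0, 0],
    [0, 0, -138, 0, 0, 0, 0],
  ],
)

```text
clock: 11.9
position: [0.4353, -0.2584, 0.035]
tcp_rot: [0.001, 0.999, -0.036, 0.001]
wrist_force: [0.3, 1.7, 6.9]
opening: 0.0547
```

Request:
drive_tool(
  plan=[
    [0, 0, 20, 0, 0, 0, 0],
    [0, 0, 60, 0, 0, 0, 0],
    [0, 0, 95, 0, 0, 0, 0],
    [12, 25, 105, 0, 0, 0, 0],
    [30, 62, 105, 0, 0, 0, 0],
    [48, 100, 105, 0, 0, 0, 0],
    [66, 138, 105, 0, 0, 0, 0],
    [84, 176, 100, 0, 0, 0, 0],
    [102, 214, 95, 0, 0, 0, 0],
    [118, 246, 85, 0, 0, 0, 0],
    [128, 267, 65, 0, 0, 0, 0],
    [128, 267, 35, 0, 0, 0, 0],
    [128, 267, 15, 0, 0, 0, 0],
    [128, 267, 4, 0, 0, 0, 0],
    [128, 267, 0, 0, 0, 0, 0],
    [128, 267, 0, 0, 0, 0, 0],
  ],
)

```text
clock: 13.5
position: [0.5625, 0.0093, 0.035]
tcp_rot: [-0.0, 0.999, -0.036, 0.001]
wrist_force: [-3.4, 1.8, 4.2]
opening: 0.0545
```

Request:
drive_tool(
  plan=[
    [0, 0, 0, 0, 0, 0, 1],
    [0, 0, 0, 0, 0, 0, 1],
    [0, 0, 0, 0, 0, 0, 1],
    [0, 0, 0, 0, 0, 0, 1],
    [0, 0, 0, 0, 0, 0, 1],
    [0, 0, 40, 0, 0, 0, 1],
    [0, 0, 85, 0, 0, 0, 1],
    [-1, -10, 115, 0.1, -0.007, 0, 0],
    [-2, -25, 120, 0.24, -0.017, 0, 0],
    [-3, -40, 120, 0.38, -0.027, 0, 0],
    [-4, -55, 120, 0.52, -0.037, 0, 0],
    [-4, -60, 110, 0.65, -0.046, 0, 0],
    [-4, -60, 90, 0.783, -0.056, 0, 0],
    [-4, -60, 60, 0.783, -0.056, 0, 0],
    [-4, -60, 30, 0.783, -0.056, 0, 0],
    [-4, -60, 10, 0.783, -0.056, 0, 0],
    [-4, -60, 0, 0.783, -0.056, 0, 0],
    [-4, -60, 0, 0.783, -0.056, 0, 0],
    [-4, -60, 0, 0.783, -0.056, 0, 0],
  ],
)

```text
clock: 15.4
position: [0.5588, -0.0509, 0.034]
tcp_rot: [-0.382, 0.923, -0.033, 0.014]
wrist_force: [0.4, 0.2, 1.2]
opening: 0.0
```

```bash
python3 snap.py 6
```

```text
[ 0.5588 -0.0509  0.034 ] [0.4 0.2 1.2]
```

View pics/v6.png

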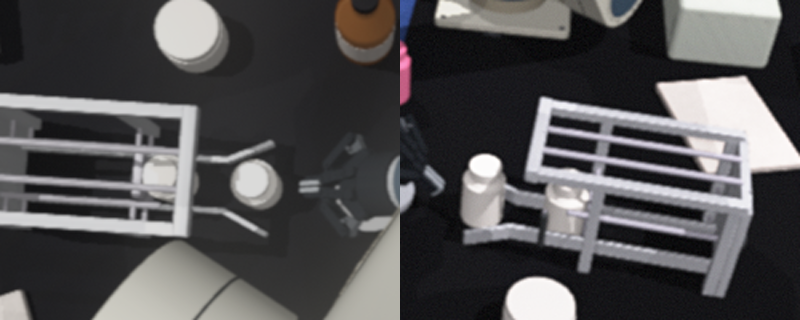

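The second bottle stands upright in the mouth at (257,183), with the shut fingers behind it. I push it the same way.

Request:
drive_tool(
  plan=[
    [0, 9, 0, 0, 0, 0, 0],
    [0, 18, 0, 0, 0, 0, 0],
    [0.5, 25, 0, 0, 0, 0, 0],
    [1, 32, 0, 0, 0, 0, 0],
    [1.5, 39, 0, 0, 0, 0, 0],
    [2, 46, 0, 0, 0, 0, 0],
    [2.5, 53, 0, 0, 0, 0, 0],
    [3, 60, 0, 0, 0, 0, 0],
    [3.5, 67, 0, 0, 0, 0, 0],
    [4, 74, 0, 0, 0, 0, 0],
    [4.5, 80, 0, 0, 0, 0, 0],
    [5, 86, 0, 0, 0, 0, 0],
    [5.5, 92, 0, 0, 0, 0, 0],
    [6, 98, 0, 0, 0, 0, 0],
    [6.4, 104, 0, 0, 0, 0, 0],
    [6.8, 110, 0, 0, 0, 0, 0],
    [7.2, 116, 0, 0, 0, 0, 0],
    [7.6, 122, 0, 0, 0, 0, 0],
    [8.2, 128, 0, 0, 0, 0, 0],
    [8.7, 134, 0, 0, 0, 0, 0],
  ],
)

```text
clock: 17.5
position: [0.5676, 0.0825, 0.0333]
tcp_rot: [-0.381, 0.924, -0.033, 0.014]
wrist_force: [-0.6, -8.4, 3.0]
opening: -0.0001
```

Request:
drive_tool(
  plan=[
    [0.4, 5, 0, 0, 0, 0, 0],
    [0.8, 10, 0, 0, 0, 0, 0],
    [1.1, 14, 0, 0, 0, 0, 0],
    [1.4, 18, 0, 0, 0, 0, 0],
    [1.4, 18, 0, 0, 0, 0, 0],
    [1.4, 18, 0, 0, 0, 0, 0],
  ],
)

```text
clock: 18.1
position: [0.5687, 0.1012, 0.0333]
tcp_rot: [-0.382, 0.923, -0.033, 0.014]
wrist_force: [1.6, -4.4, 1.7]
opening: 0.0002
```

```bash
python3 snap.py 7
```

```text
[0.5687 0.1012 0.0333] [ 1.6 -4.4  1.7]
```

View pics/v7.png

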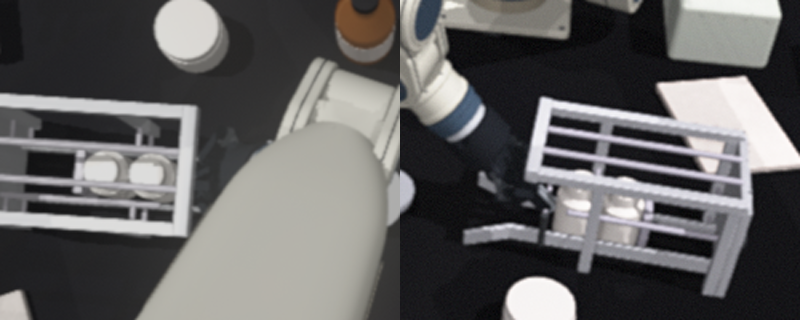

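Two bottles are in, at (105,172) and (150,175), with the follower behind them, and the force has dropped again. I retreat and go to B2.

Request:
drive_tool(
  plan=[
    [-1, -12, 0, 0, 0, 0, 0],
    [-2, -30, 0, 0, 0, 0, 0],
    [-4, -60, 0, 0, 0, 0, 0],
    [-6, -90, 10, 0, 0, 0, 0],
    [-9, -125, 50, 0, 0, 0, 0],
    [-15, -162, 95, -0.12, 0.009, 0, 0],
    [-22, -205, 135, -0.26, 0.019, 0, 0.5],
    [-30, -248, 138, -0.4, 0.029, 0, 1],
    [-38, -290, 138, -0.53, 0.038, 0, 1],
    [-46, -335, 138, -0.66, 0.047, 0, 1],
    [-54, -380, 138, -0.783, 0.056, 0, 1],
    [-62, -425, 138, -0.783, 0.056, 0, 1],
    [-67, -465, 138, -0.783, 0.056, 0, 1],
    [-69, -489, 138, -0.783, 0.056, 0, 1],
    [-69, -489, 138, -0.783, 0.056, 0, 1],
    [-69, -489, 138, -0.783, 0.056, 0, 1],
  ],
)

```text
clock: 19.8
position: [0.4987, -0.388, 0.1705]
tcp_rot: [-0.001, 0.999, -0.037, -0.001]
wrist_force: [0.9, 0.7, 0.1]
opening: 0.0855
```

```bash
python3 snap.py 8
```

```text
[ 0.4987 -0.388   0.1705] [0.9 0.7 0.1]
```

View pics/v8.png

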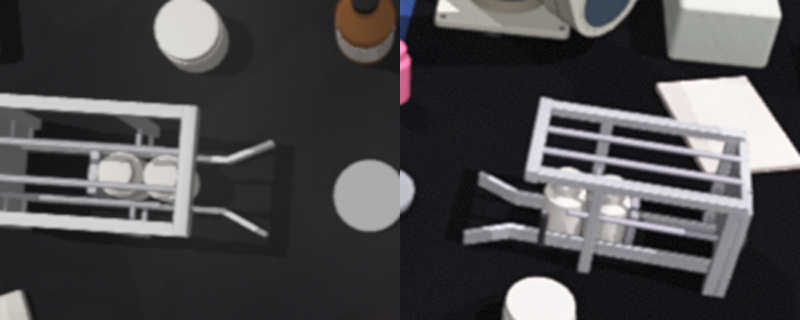

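View pics/s8.png

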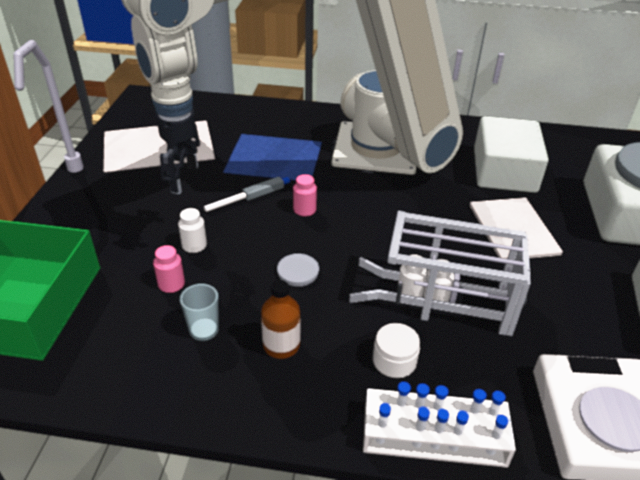

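Two bottles are held behind the catches. The remaining white bottle, at (192,230) in the scene view, is below the gripper. I grasp it.

Request:
drive_tool(
  plan=[
    [0, 0, -40, 0, 0, 0, 1],
    [0, 0, -80, 0, 0, 0, 1],
    [0, 0, -115, 0, 0, 0, 1],
    [0, 0, -138, 0, 0, 0, 1],
    [0, 0, -138, 0, 0, 0, 1],
    [0, 0, -138, 0, 0, 0, 0],
    [0, 0, -138, 0, 0, 0, 0],
    [0, 0, -138, 0, 0, 0, 0],
    [0, 0, -138, 0, 0, 0, 0],
    [0, 0, -138, 0, 0, 0, 0],
    [0, 0, -138, 0, 0, 0, 0],
  ],
)

```text
clock: 21.0
position: [0.5005, -0.3884, 0.0356]
tcp_rot: [0.001, 0.999, -0.036, 0.001]
wrist_force: [0.1, 0.7, 7.2]
opening: 0.0546
```

Request:
drive_tool(
  plan=[
    [0, 0, 20, 0, 0, 0, 0],
    [0, 0, 60, 0, 0, 0, 0],
    [0, 0, 95, 0, 0, 0, 0],
    [3, 25, 105, 0, 0, 0, 0],
    [9, 65, 105, 0, 0, 0, 0],
    [16, 108, 105, 0, 0, 0, 0],
    [23, 150, 105, 0, 0, 0, 0],
    [30, 192, 105, 0, 0, 0, 0],
    [37, 234, 100, 0, 0, 0, 0],
    [44, 276, 95, 0, 0, 0, 0],
    [51, 318, 95, 0, 0, 0, 0],
    [57, 355, 90, 0, 0, 0, 0],
    [62, 385, 75, 0, 0, 0, 0],
    [63, 397.5, 55, 0, 0, 0, 0],
    [63, 397.5, 30, 0, 0, 0, 0],
    [63, 397.5, 12, 0, 0, 0, 0],
    [63, 397.5, 3, 0, 0, 0, 0],
    [63, 397.5, 0, 0, 0, 0, 0],
    [63, 397.5, 0, 0, 0, 0, 0],
  ],
)

```text
clock: 22.9
position: [0.5628, 0.0097, 0.0348]
tcp_rot: [-0.0, 0.999, -0.036, 0.001]
wrist_force: [-2.8, 0.7, 2.2]
opening: 0.0547
```

Request:
drive_tool(
  plan=[
    [0, 0, 0, 0, 0, 0, 1],
    [0, 0, 0, 0, 0, 0, 1],
    [0, 0, 0, 0, 0, 0, 1],
    [0, 0, 0, 0, 0, 0, 1],
    [0, 0, 0, 0, 0, 0, 1],
    [0, 0, 40, 0, 0, 0, 1],
    [0, 0, 85, 0, 0, 0, 1],
    [-1, -10, 115, 0.1, -0.007, 0, 0],
    [-2, -25, 120, 0.24, -0.017, 0, 0],
    [-3, -40, 120, 0.38, -0.027, 0, 0],
    [-4, -55, 120, 0.52, -0.037, 0, 0],
    [-4, -60, 110, 0.65, -0.046, 0, 0],
    [-4, -60, 90, 0.783, -0.056, 0, 0],
    [-4, -60, 60, 0.783, -0.056, 0, 0],
    [-4, -60, 30, 0.783, -0.056, 0, 0],
    [-4, -60, 10, 0.783, -0.056, 0, 0],
    [-4, -60, 0, 0.783, -0.056, 0, 0],
    [-4, -60, 0, 0.783, -0.056, 0, 0],
    [-4, -60, 0, 0.783, -0.056, 0, 0],
  ],
)

```text
clock: 24.8
position: [0.5589, -0.0504, 0.034]
tcp_rot: [-0.382, 0.923, -0.033, 0.014]
wrist_force: [0.5, 0.0, 0.9]
opening: -0.0001
```

```bash
python3 snap.py 9
```

```text
[ 0.5589 -0.0504  0.034 ] [0.5 0.  0.9]
```

View pics/v9.png

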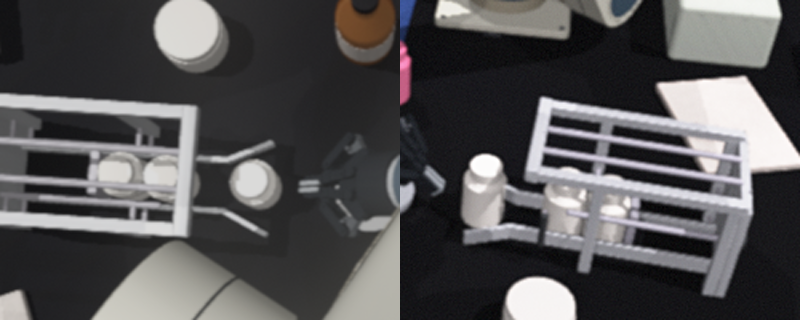

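The third bottle is upright in the mouth, in the same position as the others. I push it to the same depth, which should put the follower at about 0.137, well short of 0.158.

Request:
drive_tool(
  plan=[
    [0, 9, 0, 0, 0, 0, 0],
    [0, 18, 0, 0, 0, 0, 0],
    [0.5, 25, 0, 0, 0, 0, 0],
    [1, 32, 0, 0, 0, 0, 0],
    [1.5, 39, 0, 0, 0, 0, 0],
    [2, 46, 0, 0, 0, 0, 0],
    [2.5, 53, 0, 0, 0, 0, 0],
    [3, 60, 0, 0, 0, 0, 0],
    [3.5, 67, 0, 0, 0, 0, 0],
    [4, 74, 0, 0, 0, 0, 0],
    [4.5, 80, 0, 0, 0, 0, 0],
    [5, 86, 0, 0, 0, 0, 0],
    [5.5, 92, 0, 0, 0, 0, 0],
    [6, 98, 0, 0, 0, 0, 0],
    [6.4, 104, 0, 0, 0, 0, 0],
    [6.8, 110, 0, 0, 0, 0, 0],
    [7.2, 116, 0, 0, 0, 0, 0],
    [7.6, 122, 0, 0, 0, 0, 0],
    [8.2, 128, 0, 0, 0, 0, 0],
    [8.7, 134, 0, 0, 0, 0, 0],
  ],
)

```text
clock: 26.9
position: [0.5677, 0.0824, 0.0332]
tcp_rot: [-0.381, 0.924, -0.034, 0.014]
wrist_force: [-2.4, -14.4, 4.6]
opening: 0.0
```

Request:
drive_tool(
  plan=[
    [0.4, 5, 0, 0, 0, 0, 0],
    [0.8, 10, 0, 0, 0, 0, 0],
    [1.1, 14, 0, 0, 0, 0, 0],
    [1.3, 17, 0, 0, 0, 0, 0],
    [1.3, 17, 0, 0, 0, 0, 0],
    [1.3, 17, 0, 0, 0, 0, 0],
  ],
)

```text
clock: 27.5
position: [0.569, 0.1002, 0.0333]
tcp_rot: [-0.382, 0.924, -0.033, 0.014]
wrist_force: [0.2, -7.1, 2.1]
opening: -0.0005
```

```bash
python3 snap.py 10
```

```text
[0.569  0.1002 0.0333] [ 0.2 -7.1  2.1]
```

View pics/v10.png

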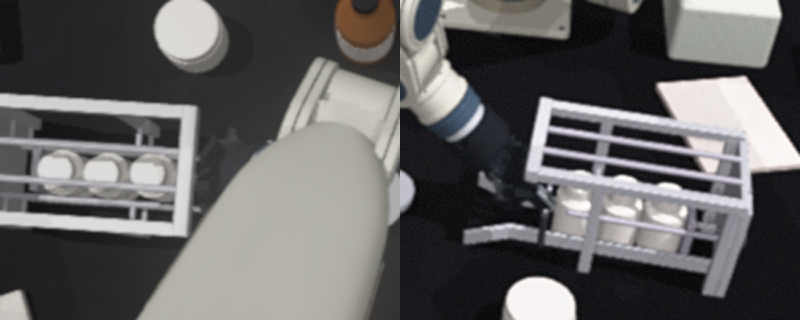

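All three bottles are in single file, at (60,171), (105,174) and (150,176). The force fell from 14 N to 7 N, so the catches have closed. I withdraw slowly and check.

Request:
drive_tool(
  plan=[
    [-0.4, -5, 0, 0, 0, 0, 0],
    [-0.8, -10, 0, 0, 0, 0, 0],
    [-1.2, -16, 0, 0, 0, 0, 0],
    [-1.8, -24, 0, 0, 0, 0, 0],
    [-3, -42, 0, 0, 0, 0, 0],
    [-5, -70, 0, 0, 0, 0, 0],
    [-7, -100, 10, 0, 0, 0, 0],
    [-10, -135, 40, 0, 0, 0, 0],
    [-13, -175, 80, 0, 0, 0, 0],
    [-18, -215, 120, 0, 0, 0, 0],
    [-24, -250, 130, 0, 0, 0, 0],
    [-24, -250, 130, 0, 0, 0, 0],
    [-24, -250, 130, 0, 0, 0, 0],
    [-24, -250, 130, 0, 0, 0, 0],
  ],
)

```text
clock: 29.0
position: [0.5442, -0.1486, 0.1626]
tcp_rot: [-0.383, 0.923, -0.033, 0.013]
wrist_force: [-0.7, 1.0, 0.5]
opening: 0.0
```

```bash
python3 snap.py 11; python3 - <<'E'
import cv2,numpy as np
from h import *
import fit
L=(.568,.0945,1.499)
t=cv2.imread('pics/t11.png');s=cv2.imread('pics/s11.png')
cv2.imwrite('pics/c11.png',np.hstack([cv2.resize(t[150:260,90:250],(430,296),interpolation=2),cv2.resize(s[210:310,390:520],(370,285+11),interpolation=2)]))
print("cap px expected in crop",[((w2px("top",fit.L2W(L,(x,0,.092)))-[90,150])*2.69).round() for x in(.023,.079,.135)])
E
```

```text
[ 0.5442 -0.1486  0.1626] [-0.7  1.   0.5]
cap px expected in crop [array([297., 160.]), array([219., 155.]), array([141., 150.])]
```

View pics/c11.png

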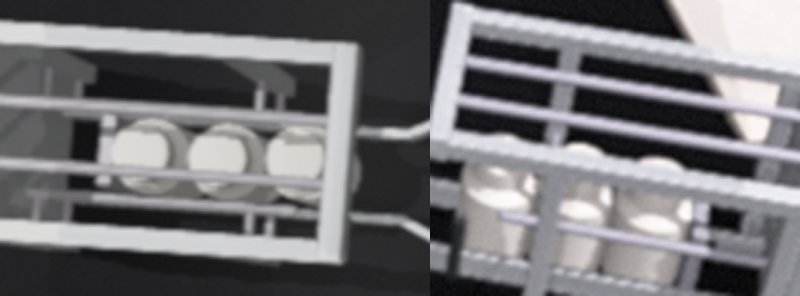

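View pics/s11.png

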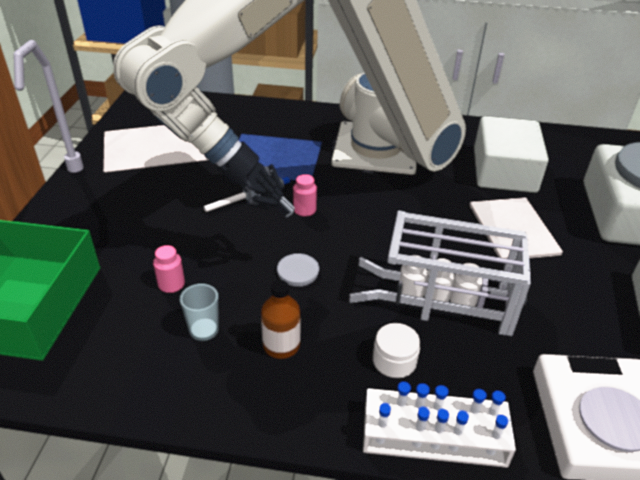

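The caps at (297,160), (219,158) and (141,153) in the crop match the expected pixels for 23, 79 and 135 mm. The bottles are upright, the bystanders are where they were, and the robot is clear.

```bash
python3 -c "
from rig import job
print(job.close_job())"
```

```text
the job is handed in; nothing more can be done
None
```

All three white sample bottles are in the feeder, and I handed the job in at about 29 s of the 72 s allowed; no verdict is reported. I set each one down in the flared mouth, then pushed it about 42 mm past the catch line with the shut fingers tilted 45°.

**Last checks:**
- **Bottles:** In the last top picture the caps sit within about 3 enlarged-crop pixels (roughly 2 mm) of where they should be for centres at 23, 79 and 135 mm. All three stand upright in single file against the follower.
- **Catches:** I did not see the flaps clearly. I take them as shut because the push force fell each time (from 14 N to 7 N on the third bottle) and the bottles sprang back and held at 23 mm.
- **Follower:** By geometry it reached about 0.137 m during the last push, short of the 0.158 m limit. It should now rest at about 0.118 m.
- **Bystanders and robot:** Nothing else on the bench looked moved. The arm ended clear with no contact force.

**What disagreed:** The two camera views differed by about 4 mm on where the lane lies across its width, so I used a value between them. The scene-camera fit of one bottle merged with the pipette, so I used only the top view for that one. Neither affected the grasps or the pushes.

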